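Tag the spindle test bench and hold its guard open for inspection

ROBOT

A 6-joint arm with a two-finger parallel gripper is mounted at the origin on the work surface. World frame = base frame: x ahead of the robot, y to its left, z up, the work surface at z = 0. Lengths are in m, angles in rad, forces in N, time in s.
With the tool pointing down it reaches from about 0.25 to 0.775 m from the base axis. Payload 4 kg.
Tool frame: the origin (TCP) lies midway between the tips of the shut fingers; the grasp point (between the pads) lies 19 mm behind it; z points along the fingers, y is the direction in which the jaws open and shut (so a half turn about z gives the same grasp; the last joint's range is limited). The gripper opens to 94 mm and grips with 3 to 60 N. Pads are 16 mm wide; open, the fingers measure 119 mm over their backs; the gripper's body (75 mm by 177 mm) begins 78 mm behind the grasp point.
Start: joints at [-1.364, 0.087, 1.371, -0, 1.684, -0.103], TCP at [0.168, -0.524, 0.206] pointing down, gripper open.
Joint ranges: [-3.1, 3.1], [-0.76, 2.03], [0.27, 2.55], [-1.08, 4.22], [0.17, 2.65], [-2.57, 2.57]. Speed limits (rad/s): [2.79, 2.79, 3.14, 3.14, 3.14, 3.14].

INTERFACE

Orientations are given as [roll, pitch, yaw] about the fixed x, y, z axes, in that order (R = Rz(yaw) Ry(pitch) Rx(roll)).
In Python, from bench import robot gives the robot as it stands.
- The arm moves only by the tool carry_out, never from a script. Its argument "deltas" is text: rows parted by semicolons, each of 7 numbers parted by spaces: the shift along the tool's x, y, z in mm, then the turn, a rotation vector about the tool's x, y, z in rad, then the closure, from 0 (fully open) to 1 (shut). A call has exactly 8 rows; each row is the pose to reach, as a shift and turn from the pose commanded when the call began, along the tool's axes at that moment; what a row does not reach only later rows make up. A row lasts 1/12 s, in which the tool goes at most 41.7 mm and 7.16 degrees, less where a joint would pass 70% of its speed; a pose out of reach is approached as far as the arm can. A call with a gripper value outside its range is refused whole. The fingers move at their own pace and stop on an object; the grip force is fixed at half the most. Time passes only in rows, so rows that repeat a pose let the fingers close, or fill a call up. It gives the time, the measured TCP pose, the force and the opening at its end, in the units of the state.
- robot.get_obs(): the state, without advancing time (a new reading comes with each control period).
- robot.snapshot(name): name is "scene" or "top" or "wrist"; returns a dict with "pixels" (420x560x3 uint8, red, green, blue), "range_z" (420x560 float32, m along the optical axis (not along the pixel's ray), 0 where there is no reading), "camera_matrix" (3x3 intrinsics, pixels), "rvec" (rotation vector, rad) and "tvec" (3), from world to camera coordinates, as OpenCV has them. Camera axes: x right, y down, z forward; pixel columns grow to the right and rows downward; lengths in m; the calibration is good to about 2 mm. A picture is of the moment at which its call begins.
- robot.close_job(): hands the job in, once; it reports no verdict.
Trained networks look in a picture, given as the dict that the camera call returned (one of the last four; its "shot" number tells which), for a name from the list of things; names that differ only in an ending like _2 or _b are one class to them, and where a whole thing is asked for, a point or a joint stands for the part that bears it (a point fixed in the world has none). Each returns a list of dicts, best first, with "p" (0 to 1); they miss things now and then, are a little off and sometimes report something else, mostly with a low value. They report only what shows in the picture. A call takes as long as a camera call. They do not tell look-alikes from the thing itself.
- robot.look_for(picture, thing): "at" ([x, y, z] in m, in the coordinates of the camera as it stood for that picture, good to about 4 mm: the middle of the surface that is visible of it).
- robot.place_of(picture, thing): "at" ([x, y, z] in m, in the coordinates of the camera as it stood for that picture, good to about 4 mm: a listed point, or the origin of a listed thing).
The state is a dict: "time": time; "joint_positions": joint angles; "qvel": joint speeds; "joint_torque": joint torques, N m; "tool_pos": TCP position; "ee_rot": TCP orientation; "wrist_force": force on the tool from outside, world axes, zero at the start; "wrist_torque": the same for the moment, N m; "width": finger opening in m.
Only numpy, scipy, OpenCV 4.12 (cv2) and the standard library are available. Lean on these libraries where they do the work, as an engineer would, in place of code of your own. Each camera call takes 0.05 s, during which the arm holds its last target.

TASK

A colleague wants to look at the chuck of the small spindle test bench. First hang the yellow saddle sign over the bar of the steel tag rail so that it straddles the bar and hangs free, with the red guard still shut; then lift the guard by its yellow bar handle and hold it open at 50 degrees, level with the green mark of the quadrant beside it. The guard falls shut when let go, so finish while still holding its handle, keeping it still at 50 degrees, and leave the stepped steel block, the imager and the screwdriver where they lie.

Things in the scene. Friction and masses are not known exactly. Their poses are not given: they have to be found in the camera images.
- sign_center (a point): Centre (half-way up) of the loose yellow, black-striped saddle sign, 0.13 kg: an upside-down U of 4 mm plate, 46 mm wide outside (x), 90 long (y), 85 tall (z up); inside 38 wide, open below to 81 mm above its lower edges, and at both ends. Starts standing on its two lower edges; can be pinched across the 46 mm from above. Once hung, this centre is about 30 mm below the bar's axis.
- rail_mid (a point): Middle of the bar of the steel tag rail, on the bar's axis, 140 mm above the table. The bar is round, 16 mm in diameter, horizontal along this frame's y, free for 105 mm either way from the middle to the posts (16 mm thick, no higher than the bar); its base plate is 110 x 270 mm, 12 mm thick. Fixed to the table.
- guard_handle (a point): Middle of the yellow bar handle of the red guard, on the bar's axis. The bar is round, 12 mm in diameter, 90 mm long along this frame's y, and stands 50 mm ahead of the guard's front wall. Guard shut: 134 mm above the table, nothing nearer than 65 mm below it. The frame turns with the guard.
- guard_hinge (a point): Middle of the guard's hinge axis on the fixed bench, 140 mm above the table, axis along this frame's y; its -x points to the front, where the handle is (bar 210 mm ahead of the axis and 6 mm below it when shut). The red guard is a hood 160 long, 170 wide, 78 mm deep, about 0.45 kg; it falls shut by its weight from any angle, with little friction.
- machine: The grey spindle test bench that carries the guard, fixed to the table; 220 x 190 mm, 60 mm high, origin under it, its front (-x, handle side) 100 mm ahead. At each side, 98 mm from the middle, stands a thin aluminium quadrant about the hinge, up to 240 mm high, with a green piece at 44 to 56 degrees; the guard's top edge points along it.
- guard (a joint): Opening angle of the red guard in rad: 0 shut, growing as its front rises, 0.873 = 50 degrees, stop at 1.25.
- step_block: Bystander: stepped steel block 72 x 28 mm, up to 34 mm high; origin under its middle.
- imager: Bystander: white handheld imager with a black grip, lying; head 75 x 100 x 34 mm, grip to 145 mm along its -y; origin under the head's middle.
- driver: Bystander: screwdriver with an orange handle, about 200 mm long, lying on the table along its x.
There are look-alikes about, which are no part of the job. What is shaped like the part that bears sign_center but turquoise is not meant.

How it is judged:
By the outcome, as a careful person would: the job done as asked, in the order asked, and still so for the second after the job is handed in, while the arm keeps its last pose, push and grip.
It also fails if it takes over 61 s, if anything falls off the work surface, if the arm or the gripper's body presses on something with over 40 N, if the wrist force passes 120 N, or if a joint passes its speed limit or range.

## Working session

There is one attempt and no reset: what is moved stays moved. The work goes in short steps, Python scripts to look and compute and a tool call to move; the robot and the scene stay as the last step left them, time stands still between calls to the robot, and variables do not carry over. Pictures are saved under pics/ and viewed, and the job is handed in when it is done.

Besides the shell and the picture viewer there is one more tool, called after "Emit:" in YAML: its name, and indented under it one key for each argument. carry_out: Moves the arm, as the interface text tells. Its arguments: {"type":"object","properties":{"deltas":{"type":"string"}},"required":["deltas"]}

```bash
ls; mkdir -p pics; cat > h.py <<'E'
import numpy as np, cv2
from scipy.spatial.transform import Rotation as R
from bench import robot
def w2c(s): return cv2.Rodrigues(np.array(s["rvec"],float))[0], np.array(s["tvec"],float).ravel()
def toW(s,p):
    r,t=w2c(s); return (np.atleast_2d(p)-t)@r
def cloud(s):
    K=np.array(s["camera_matrix"]);z=np.array(s["range_z"]);v,u=np.indices(z.shape)
    P=np.stack([(u-K[0,2])/K[0,0]*z,(v-K[1,2])/K[1,1]*z,z],-1)
    r,t=w2c(s); W=(P-t)@r; W[z<=0]=np.nan; return W
def save(s,n): cv2.imwrite("pics/"+n+".png",cv2.cvtColor(s["pixels"],cv2.COLOR_RGB2BGR))
E
python3 - <<'E'
from h import *
np.set_printoptions(precision=4,suppress=True)
print(robot.get_obs())
for c in ["scene","top"]:
    s=robot.snapshot(c); save(s,c+"0")
    for n in ["sign_center","rail_mid","guard_handle","guard_hinge","machine","step_block","imager","driver"]:
        print(c,n,[(round(d["p"],2),toW(s,d["at"])[0]) for d in robot.place_of(s,n)])
E
```

```text
pics
{'time': 0.0, 'joint_positions': array([-1.3641,  0.088 ,  1.3722, -0.    ,  1.6836, -0.1031]), 'qvel': array([-0.0011,  0.0001,  0.0016,  0.0006, -0.0002, -0.0003]), 'joint_torque': array([  0.0011, -34.017 , -30.2428,   0.072 ,   0.033 ,  -0.0001]), 'tool_pos': array([ 0.1676, -0.5233,  0.2043]), 'ee_rot': array([-3.1394, -0.0002,  0.3098]), 'wrist_force': array([-0.1123,  0.4075,  0.2504]), 'wrist_torque': array([-0.016 ,  0.0209, -0.012 ]), 'width': 0.09388294552555283}
scene sign_center [(0.97, array([ 0.7007, -0.2888,  0.0424])), (0.91, array([ 0.3834, -0.0862,  0.0427])), (0.67, array([0.6718, 0.0258, 0.0411])), (0.65, array([ 0.699 , -0.1094,  0.0478]))]
scene rail_mid [(0.62, array([ 0.5542, -0.2637,  0.142 ]))]
scene guard_handle [(0.7, array([0.4648, 0.26  , 0.1332]))]
scene guard_hinge [(0.77, array([0.6697, 0.2673, 0.1385]))]
scene machine [(0.73, array([0.5791, 0.2643, 0.0008]))]
scene step_block [(0.69, array([0.4536, 0.0247, 0.0018]))]
scene imager [(0.97, array([ 0.3266,  0.3042, -0.0001])), (0.2, array([ 0.3304, -0.2925,  0.0033]))]
scene driver [(0.72, array([ 0.3297, -0.2915,  0.0035]))]
top sign_center [(0.84, array([ 0.6991, -0.111 ,  0.0441])), (0.84, array([ 0.3848, -0.0852,  0.0441])), (0.68, array([0.6726, 0.034 , 0.0362])), (0.58, array([ 0.6978, -0.2817,  0.0402]))]
top rail_mid [(0.7, array([ 0.5519, -0.2636,  0.1364]))]
top guard_handle [(0.58, array([0.4604, 0.2623, 0.1349]))]
top guard_hinge [(0.64, array([0.67  , 0.2648, 0.1444]))]
top machine [(0.75, array([ 0.5833,  0.2608, -0.0013]))]
top step_block [(0.83, array([ 0.4529,  0.0254, -0.0046])), (0.41, array([ 0.3331, -0.2929, -0.0005]))]
top imager [(0.69, array([0.3288, 0.3047, 0.0009]))]
top driver [(0.93, array([ 0.3321, -0.2894,  0.0022]))]
```

View pics/scene0.png

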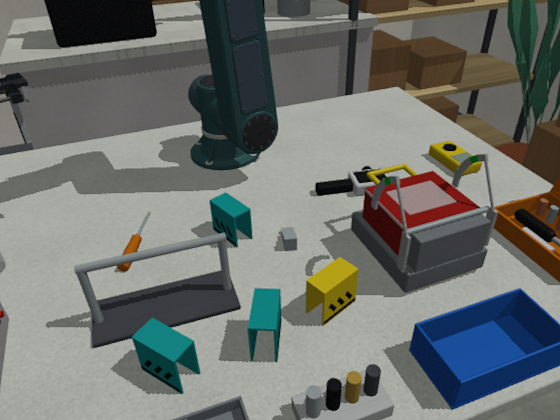

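View pics/top0.png

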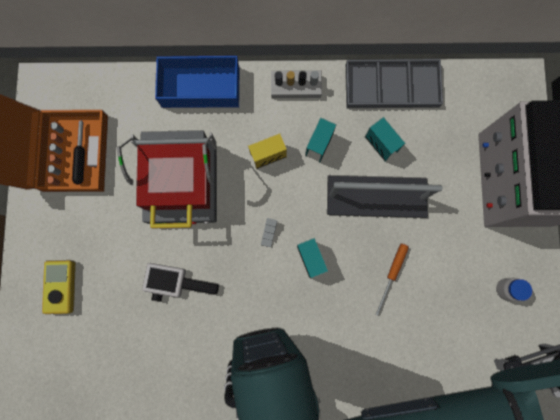

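The scene view shows the one yellow sign at about (332,288) px and the top view shows it at (267,150). The turquoise look-alikes stand around the rail. The bench is shut, with its handle at (171,217) in the top view. Next I'll measure poses from the depth images.

```bash
cat > m.py <<'E'
from h import *
np.set_printoptions(precision=4,suppress=True)
def rect(P):
    (c,sz,a)=cv2.minAreaRect((P[:,:2]*1000).astype(np.float32)); return np.round(c,1),np.round(sz,1),round(a,1)
for c in ["scene","top"]:
    s=robot.snapshot(c); W=cloud(s); hsv=cv2.cvtColor(s["pixels"],cv2.COLOR_RGB2HSV)
    yel=(hsv[...,0]>18)&(hsv[...,0]<35)&(hsv[...,1]>120)&(hsv[...,2]>60)
    near=lambda x,y,r:(np.hypot(W[...,0]-x,W[...,1]-y)<r)
    m=yel&near(.672,.03,.08)&(W[...,2]>.078); P=W[m]; print(c,"sign top",len(P),P.mean(0),P[:,2].min(),P[:,2].max(),rect(P))
    m=near(.672,.03,.09)&(W[...,2]>.02); P=W[m]; print("  sign all",len(P),rect(P),rect(P[P[:,2]<.05]) if (P[:,2]<.05).sum()>5 else '')
    m=near(.553,-.264,.16)&(W[...,2]>.135)&(W[...,2]<.16); P=W[m]; print(c,"bar",len(P),P.mean(0),np.percentile(P[:,2],[2,50,98]),rect(P))
    m=near(.553,-.264,.2)&(W[...,2]>.006)&(W[...,2]<.02); P=W[m]; print(c,"base",len(P),rect(P))
    m=yel&near(.462,.261,.09)&(W[...,2]>.1); P=W[m]; print(c,"handle",len(P),P.mean(0),np.percentile(P[:,2],[2,50,98]),rect(P))
    Q=P[P[:,0]<.475]; print('   ',len(Q),Q.mean(0),rect(Q))
    red=((hsv[...,0]<8)|(hsv[...,0]>172))&(hsv[...,1]>120)
    m=red&near(.58,.265,.2)&(W[...,2]>.12);P=W[m];print(c,"hood",len(P),P.mean(0),np.percentile(P[:,2],[2,50,98]),rect(P))
E
python3 m.py
```

```text
scene sign top 995 [0.6733 0.0268 0.0855] 0.07818154536177246 0.08932912645014408 (array([670.3,  28.3]), array([47.5, 92.2]), 20.6)
  sign all 1974 (array([669.2,  27.8]), array([50., 93.]), 22.0) (array([669.8,  27.9]), array([49.2, 92.4]), 21.6)
scene bar 1380 [ 0.5578 -0.2725  0.1447] [0.1363 0.1456 0.1497] (array([ 555.1, -267.2]), array([258.6,  17. ]), 87.9)
scene base 6117 (array([ 570. , -260.5]), array([367.8, 258.9]), 41.0)
scene handle 286 [0.4722 0.2568 0.1379] [0.1321 0.1384 0.1418] (array([482.4, 256.5]), array([101.3,  51.1]), 89.9)
    194 [0.4643 0.2566 0.1378] (array([465.8, 257.5]), array([17.8, 98.5]), 0.3)
scene hood 2087 [0.5988 0.2574 0.1401] [0.1228 0.1409 0.1435] (array([589.8, 254. ]), array([158.7, 188.8]), 1.8)
top sign top 583 [0.6682 0.0296 0.084 ] 0.07801949810572666 0.09096621673631045 (array([668.7,  29.6]), array([45.5, 89.3]), 22.1)
  sign all 810 (array([669.3,  29.7]), array([48.6, 90.3]), 21.6) (array([648.8,  30.5]), array([98., 39.]), 85.4)
top bar 696 [ 0.5533 -0.2641  0.1449] [0.1388 0.1451 0.1499] (array([ 554.2, -265.5]), array([260. ,  17.3]), 88.2)
top base 3399 (array([ 541. , -256.4]), array([377.4, 316.7]), 17.0)
top handle 374 [0.473  0.2603 0.1377] [0.1324 0.1377 0.1429] (array([482.4, 265.9]), array([ 54.6, 110.9]), 0.3)
    239 [0.4619 0.2601 0.1383] (array([465. , 260.9]), array([ 19.9, 101. ]), 0.1)
top hood 2480 [0.5841 0.2645 0.1394] [0.1336 0.1396 0.1441] (array([587.2, 263.8]), array([155. , 167.9]), 1.5)
```

```bash
cat > d.py <<'E'
import sys
from h import *
# usage d.py x y z yaw  (mm, deg; tool pointing down)
o=robot.get_obs(); Rc=R.from_euler('xyz',o["ee_rot"]); p=np.array(o["tool_pos"])*1000
x,y,z,yaw=map(float,sys.argv[1:5])
Rt=R.from_euler('xyz',[np.pi,0,np.radians(yaw)])
print("now",p.round(1),np.degrees(o["ee_rot"]).round(1),"t",round(o["time"],2),"F",o["wrist_force"].round(1),"w",round(o["width"],4))
print("shift",Rc.inv().apply(np.array([x,y,z])-p).round(1),"turn",(Rc.inv()*Rt).as_rotvec().round(3))
E
python3 d.py 669 29 250 111.5
```

```text
now [ 167.7 -523.8  205.5] [180.   -0.   17.8] t 1.0 F [-0.1  0.1 -0.7] w 0.0942
shift [ 646.  -373.7  -44.5] turn [ 0.     0.    -1.636]
```

Emit:
carry_out:
  deltas: "15 -9 -4 0 0 -0.04 0; 42 -24 -10 0 0 -0.12 0; 75 -43 -18 0 0 -0.22 0; 108 -62 -26 0 0 -0.32 0; 141 -81 -34 0 0 -0.42 0; 174 -100 -40 0 0 -0.52 0; 207 -119 -44 0 0 -0.62 0; 240 -138 -44 0 0 -0.72 0"

```text
time: 1.67
tool_pos: [0.3554, -0.3181, 0.251]
ee_rot: [3.139, 0.001, 1.034]
wrist_force: [1.0, -0.5, -0.2]
width: 0.0938
```

```bash
python3 d.py 669 29 250 111.5
```

```text
now [ 355.4 -318.1  251. ] [1.798e+02 1.000e-01 5.930e+01] t 1.67 F [ 1.  -0.5 -0.2] w 0.0938
shift [458.6  92.2   0.9] turn [ 0.002  0.002 -0.912]
```

Emit:
carry_out:
  deltas: "35 7 0 0 0 -0.1 0; 70 14 0 0 0 -0.2 0; 105 21 0 0 0 -0.3 0; 140 28 0 0 0 -0.4 0; 175 35 0 0 0 -0.5 0; 210 42 0 0 0 -0.6 0; 245 49 0 0 0 -0.7 0; 280 56 0 0 0 -0.8 0"

```text
time: 2.33
tool_pos: [0.5474, -0.1065, 0.2496]
ee_rot: [3.141, 0.0, 1.835]
wrist_force: [0.3, -0.1, -0.3]
width: 0.0941
```

```bash
python3 d.py 669 29 220 111.5
```

```text
now [ 547.4 -106.5  249.6] [180.    0.  105.1] t 2.33 F [ 0.3 -0.1 -0.3] w 0.0941
shift [ 99.  152.8  29.6] turn [ 0.     0.    -0.111]
```

Emit:
carry_out:
  deltas: "17 26 0 0 0 -0.03 0; 34 53 0 0 0 -0.06 0; 51 79 4 0 0 -0.09 0; 68 105 10 0 0 -0.11 0; 83 128 18 0 0 -0.111 0; 94 145 25 0 0 -0.111 0; 99 153 29 0 0 -0.111 0; 99 153 30 0 0 -0.111 0"

```text
time: 3.0
tool_pos: [0.6692, 0.0284, 0.2172]
ee_rot: [-3.139, -0.001, 1.943]
wrist_force: [-0.5, -0.3, 0.7]
width: 0.0939
```

```bash
cat > w1.py <<'E'
from h import *
np.set_printoptions(precision=4,suppress=True)
s=robot.snapshot("wrist"); save(s,"w1"); W=cloud(s)
hsv=cv2.cvtColor(s["pixels"],cv2.COLOR_RGB2HSV)
near=np.hypot(W[...,0]-.669,W[...,1]-.029)<.08
m=near&(W[...,2]>.078)&(W[...,2]<.095)&(hsv[...,0]>15)&(hsv[...,0]<38)&(hsv[...,1]>100)
P=W[m];print(len(P),P.mean(0),[np.round(a,1) for a in cv2.minAreaRect((P[:,:2]*1000).astype(np.float32))])
print([(round(d["p"],2),toW(s,d["at"])[0]) for d in robot.place_of(s,"sign_center")])
E
python3 w1.py; python3 d.py 669 29 220 111.5
```

```text
5502 [0.6689 0.0295 0.0858] [array([669.5,  27.8]), array([46. , 90.5]), np.float64(21.8)]
[(0.67, array([ 0.7007, -0.1143,  0.0464]))]
now [668.5  26.2 219.1] [-179.9    0.   111.2] t 3.1 F [-0.2  0.4  0.6] w 0.0936
shift [ 2.4  1.5 -0.9] turn [-0.001  0.    -0.005]
```

View pics/w1.png

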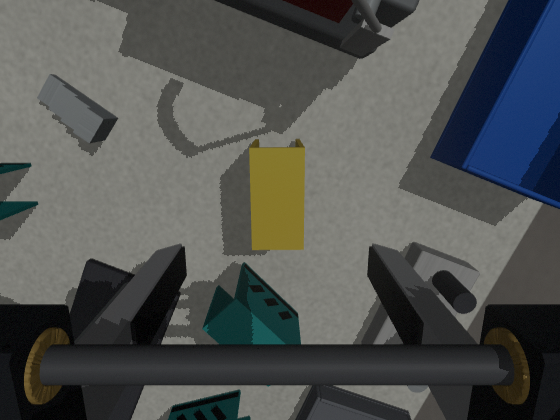

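The wrist view shows the sign's top at pixels (250–304, 148–249), centred between the fingers and aligned with them. I'll descend and grip.

Emit:
carry_out:
  deltas: "1 1 20 0 0 -0.008 0; 1 1 50 0 0 -0.008 0; 1 1 80 0 0 -0.008 0; 1 1 110 0 0 -0.008 0; 1 1 138 0 0 -0.008 0; 1 1 158 0 0 -0.008 0; 1 1 170 0 0 -0.008 0; 1 1 174 0 0 -0.008 0"

```text
time: 3.77
tool_pos: [0.6678, 0.0268, 0.0437]
ee_rot: [-3.138, -0.001, 1.947]
wrist_force: [-0.7, -0.7, -0.2]
width: 0.0937
```

Emit:
carry_out:
  deltas: "0 0 0 0 0 0 0.5; 0 0 0 0 0 0 0.5; 0 0 0 0 0 0 0.6; 0 0 0 0 0 0 0.7; 0 0 0 0 0 0 0.8; 0 0 0 0 0 0 1; 0 0 0 0 0 0 1; 0 0 0 0 0 0 1"

```text
time: 4.43
tool_pos: [0.6696, 0.0282, 0.0457]
ee_rot: [3.141, 0.0, 1.949]
wrist_force: [-0.5, -0.3, 0.2]
width: 0.0457
```

```bash
python3 d.py 669 29 260 111.5
```

```text
now [669.6  28.2  45.7] [180.    0.  111.7] t 4.43 F [-0.5 -0.3  0.2] w 0.0457
shift [ 9.000e-01 -2.000e-01 -2.143e+02] turn [0.    0.    0.003]
```

Emit:
carry_out:
  deltas: "0 0 -10 0 0 0 1; 0 0 -35 0 0 0 1; 0 0 -65 0 0 0 1; 0 0 -95 0 0 0 1; 0 0 -130 0 0 0 1; 0 0 -165 0 0 0 1; 0 0 -190 0 0 0 1; 0 0 -200 0 0 0 1"

```text
time: 5.1
tool_pos: [0.6709, 0.0281, 0.252]
ee_rot: [3.133, 0.004, 1.949]
wrist_force: [0.0, 0.4, -0.1]
width: 0.0463
```

```bash
python3 d.py 554 -265 245 88
```

```text
now [670.9  28.1 252. ] [179.5   0.2 111.7] t 5.1 F [ 0.   0.4 -0.1] w 0.0463
shift [-229.2 -216.9    6. ] turn [0.009 0.002 0.413]
```

Emit:
carry_out:
  deltas: "-6 -6 0 0 0 0.02 1; -20 -19 0 0 0 0.05 1; -40 -38 0 0 0 0.09 1; -62 -58 0 0 0 0.13 1; -84 -79 0 0 0 0.17 1; -106 -100 0 0 0 0.21 1; -128 -121 0 0 0 0.25 1; -150 -142 0 0 0 0.29 1"

```text
time: 5.77
tool_pos: [0.5907, -0.165, 0.2419]
ee_rot: [-3.136, -0.002, 1.656]
wrist_force: [0.6, -0.5, -1.6]
width: 0.0454
```

```bash
python3 d.py 554 -265 245 88
```

```text
now [ 590.7 -165.   241.9] [-1.797e+02 -1.000e-01  9.490e+01] t 5.77 F [ 0.6 -0.5 -1.6] w 0.0454
shift [-96.5 -45.   -3. ] turn [-0.005 -0.002  0.12 ]
```

Emit:
carry_out:
  deltas: "-22 -10 0 0 0 0.03 1; -44 -20 0 0 0 0.06 1; -62 -29 0 0 0 0.09 1; -78 -36 0 0 0 0.11 1; -88 -41 0 0 0 0.12 1; -94 -44 0 0 0 0.12 1; -96 -45 0 0 0 0.12 1; -96 -45 0 0 0 0.12 1"

```text
time: 6.43
tool_pos: [0.5561, -0.2632, 0.2445]
ee_rot: [-3.14, -0.001, 1.539]
wrist_force: [-0.0, 0.4, -1.0]
width: 0.0459
```

```bash
cat > w2.py <<'E'
from h import *
np.set_printoptions(precision=4,suppress=True)
for c in ["wrist","scene","top"]:
    s=robot.snapshot(c); save(s,c+"2"); W=cloud(s)
    hsv=cv2.cvtColor(s["pixels"],cv2.COLOR_RGB2HSV)
    near=(abs(W[...,0]-.554)<.03)&(abs(W[...,1]+.265)<.09)
    m=near&(W[...,2]>.136)&(W[...,2]<.155)&(hsv[...,1]<60); P=W[m]
    if len(P)>20: 
        k=np.polyfit(P[:,1],P[:,0],1); print(c,"bar",len(P),P.mean(0),"x at y-.265",np.polyval(k,-.265),"yaw",-np.degrees(np.arctan(k[0])),[np.round(a,1) for a in cv2.minAreaRect((P[:,:2]*1000).astype(np.float32))])
    y=(hsv[...,0]>15)&(hsv[...,0]<38)&(hsv[...,1]>100)&(W[...,2]>.18)&(np.hypot(W[...,0]-.554,W[...,1]+.265)<.09)
    P=W[y]; print(c,"sign",len(P), P.mean(0) if len(P) else '',P[:,2].min() if len(P) else '',P[:,2].max() if len(P) else '', [np.round(a,1) for a in cv2.minAreaRect((P[:,:2]*1000).astype(np.float32))] if len(P) else '')
E
python3 w2.py; python3 d.py 554 -265 245 88
```

```text
wrist bar 2172 [ 0.5558 -0.2105  0.1468] x at y-.265 0.554351753740877 yaw -1.4886794245760024 [array([ 555.5, -212.3]), array([74.5, 15.7]), np.float64(88.5)]
wrist sign 21507 [ 0.5569 -0.2485  0.2902] 0.19954106264338964 0.3662143421009624 [array([ 556.2, -263.7]), array([91.3, 54.3]), np.float64(88.4)]
scene bar 923 [ 0.558  -0.2671  0.1448] x at y-.265 0.5580806914334109 yaw -1.820233577065184 [array([ 556. , -264.8]), array([179.7,  16.1]), np.float64(88.1)]
scene sign 2713 [ 0.5731 -0.2635  0.2584] 0.1989380880032407 0.404230791288992 [array([ 582.3, -263.3]), array([ 88.9, 106.1]), np.float64(87.9)]
top bar 109 [ 0.5554 -0.1994  0.1453] x at y-.265 0.5526915930022418 yaw -2.383682165933693 [array([ 554.7, -265.7]), array([178.4,  16.4]), np.float64(88.2)]
top sign 143 [ 0.5473 -0.2347  0.2761] 0.20435918214712792 0.36450280044873656 [array([ 545.4, -237.6]), array([69.6, 42.8]), np.float64(0.6)]
now [ 556.8 -262.3  245.4] [-180.    -0.    88.2] t 6.58 F [ 0.4  0.1 -0.4] w 0.046
shift [-2.7 -2.7  0.4] turn [-0.    -0.     0.004]
```

View pics/wrist2.png

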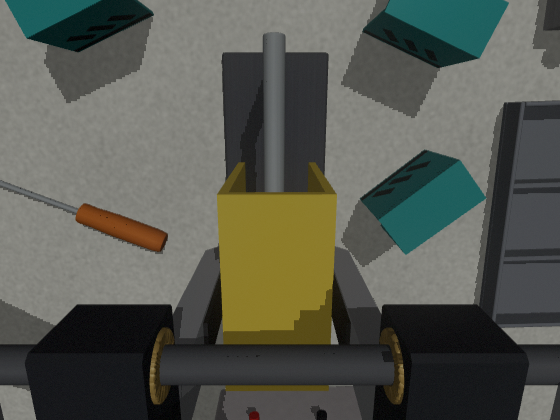

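View pics/scene2.png

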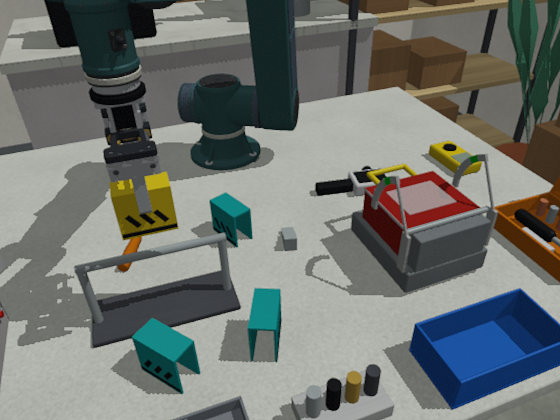

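The wrist view has the bar at pixel columns 263–285, midway between the sign's legs at about 240 and 315. Next I'll lower it.

Emit:
carry_out:
  deltas: "-1 -1.5 10 0 0 0 1; -1 -1.5 30 0 0 0 1; -1 -1.5 55 0 0 0 1; -1 -1.5 80 0 0 0 1; -1 -1.5 100 0 0 0 1; -1 -1.5 114 0 0 0 1; -1 -1.5 122 0 0 0 1; -1 -1.5 124 0 0 0 1"

```text
time: 7.25
tool_pos: [0.5539, -0.2631, 0.1188]
ee_rot: [-3.138, -0.002, 1.54]
wrist_force: [-0.1, 0.4, -0.8]
width: 0.0457
```

```bash
python3 d.py 555 -265 112 88
```

```text
now [ 553.9 -263.1  118.8] [-1.798e+02 -1.000e-01  8.820e+01] t 7.25 F [-0.1  0.4 -0.8] w 0.0457
shift [-1.9  1.2  6.8] turn [-0.004 -0.002  0.004]
```

Emit:
carry_out:
  deltas: "0 0 1 0 0 0 1; 0 0 2 0 0 0 1; 0 0 3 0 0 0 1; 0 0 4 0 0 0 1; 0 0 5 0 0 0 1; 0 0 6 0 0 0 1; 0 0 7 0 0 0 1; 0 0 7 0 0 0 1"

```text
time: 7.92
tool_pos: [0.5549, -0.2642, 0.1143]
ee_rot: [-3.141, -0.0, 1.539]
wrist_force: [0.3, 0.5, -1.9]
width: 0.0457
```

Emit:
carry_out:
  deltas: "0 0 0.5 0 0 0 1; 0 0 1 0 0 0 1; 0 0 1.5 0 0 0 1; 0 0 1.5 0 0 0 1; 0 0 2 0 0 0 1; 0 0 2 0 0 0 1; 0 0 2 0 0 0 1; 0 0 2 0 0 0 1"

```text
time: 8.58
tool_pos: [0.555, -0.2643, 0.1127]
ee_rot: [3.141, 0.0, 1.539]
wrist_force: [-0.7, 0.0, 0.2]
width: 0.046
```

Emit:
carry_out:
  deltas: "0 0 0.5 0 0 0 1; 0 0 1 0 0 0 1; 0 0 1 0 0 0 1; 0 0 1.5 0 0 0 1; 0 0 1.5 0 0 0 1; 0 0 2 0 0 0 1; 0 0 2 0 0 0 1; 0 0 2 0 0 0 1"

```text
time: 9.25
tool_pos: [0.5551, -0.2643, 0.1126]
ee_rot: [3.14, 0.001, 1.539]
wrist_force: [-3.3, 1.5, 8.1]
width: 0.0459
```

```bash
python3 d.py 555 -265 112 88;python3 - <<'E'
from h import *
s=robot.snapshot("scene"); save(s,"scene3"); W=cloud(s)
hsv=cv2.cvtColor(s["pixels"],cv2.COLOR_RGB2HSV)
y=(hsv[...,0]>15)&(hsv[...,0]<38)&(hsv[...,1]>100)&(np.hypot(W[...,0]-.554,W[...,1]+.265)<.09)
P=W[y];print(len(P),np.percentile(P[:,2],[1,50,99]))
cv2.imwrite("pics/s3.png",cv2.resize(cv2.cvtColor(s["pixels"][150:350,50:300],cv2.COLOR_RGB2BGR),(750,600)))
E
```

```text
now [ 555.1 -264.3  112.6] [179.9   0.   88.2] t 9.25 F [-3.3  1.5  8.1] w 0.0459
shift [-0.7 -0.1  0.6] turn [0.001 0.001 0.003]
1915 [0.01223379 0.12130447 0.24230941]
```

View pics/s3.png

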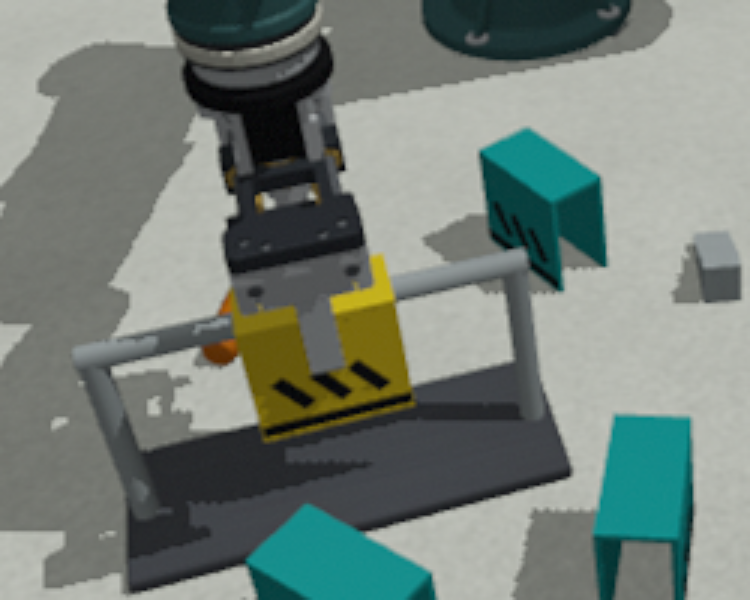

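The sign straddles the bar at crop pixels (320,350), and the 8 N upward force shows it is seated. I'll relieve that force and release.

Emit:
carry_out:
  deltas: "0 0 -1 0 0 0 1; 0 0 -1.5 0 0 0 1; 0 0 -1.5 0 0 0 0.5; 0 0 -1.5 0 0 0 0.45; 0 0 -1.5 0 0 0 0.4; 0 0 -1.5 0 0 0 0.35; 0 0 -1.5 0 0 0 0.25; 0 0 -1.5 0 0 0 0.2"

```text
time: 9.97
tool_pos: [0.5549, -0.2642, 0.1116]
ee_rot: [-3.141, -0.0, 1.539]
wrist_force: [-0.5, 0.2, -0.1]
width: 0.0709
```

Emit:
carry_out:
  deltas: "0 0 -2 0 0 0 0.15; 0 0 -10 0 0 0 0.15; 0 0 -30 0 0 0 0.15; 0 0 -55 0 0 0 0.15; 0 0 -80 0 0 0 0.15; 0 0 -105 0 0 0 0.15; 0 0 -125 0 0 0 0.15; 0 0 -135 0 0 0 0.15"

```text
time: 10.63
tool_pos: [0.5559, -0.2648, 0.2518]
ee_rot: [3.136, 0.003, 1.539]
wrist_force: [0.1, -0.0, 0.6]
width: 0.08
```

```bash
python3 d.py 463 261 250 90; python3 - <<'E'
from h import *
s=robot.snapshot("scene"); save(s,"scene4"); W=cloud(s)
hsv=cv2.cvtColor(s["pixels"],cv2.COLOR_RGB2HSV)
y=(hsv[...,0]>18)&(hsv[...,0]<38)&(hsv[...,1]>100)&(np.hypot(W[...,0]-.554,W[...,1]+.265)<.06)&(W[...,2]>.05)&(W[...,2]<.17)
P=W[y];print(len(P),P.mean(0),np.percentile(P[:,2],[1,50,99]))
cv2.imwrite("pics/s4.png",cv2.resize(cv2.cvtColor(s["pixels"][150:350,50:300],cv2.COLOR_RGB2BGR),(750,600)))
E
```

```text
now [ 555.9 -264.8  251.8] [179.7   0.2  88.2] t 10.63 F [ 0.1 -0.   0.6] w 0.08
shift [ 522.5 -109.7   -0.6] turn [ 0.006  0.003 -0.032]
2547 [ 0.56892543 -0.26540966  0.12729453] [0.06808836 0.13586852 0.15478991]
```

View pics/s4.png

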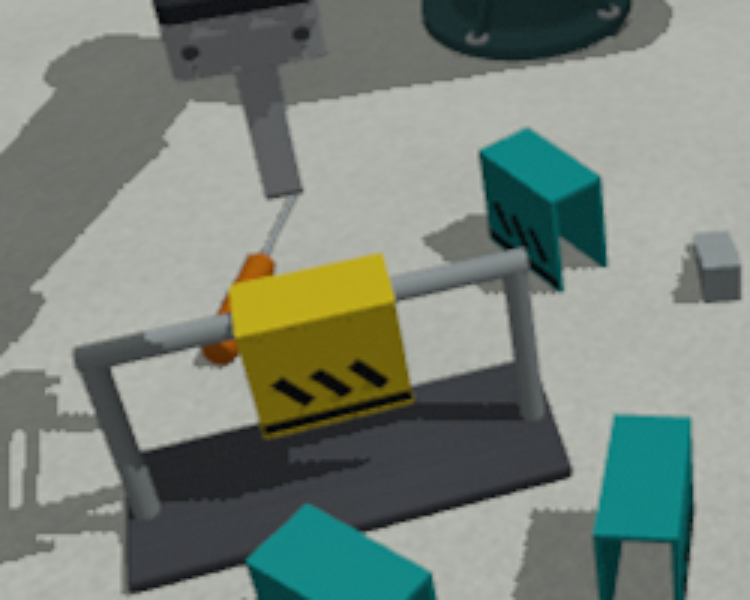

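The sign hangs level on the bar at crop pixels (320,350), clear of everything else. Next I'll move to the guard handle.

Emit:
carry_out:
  deltas: "10 -2 -3 0 0 0 0.3; 32 -7 -8 0 0 0 0.4; 60 -13 -14 0 0 0 0.5; 90 -19 -18 0 0 0 0.5; 122 -26 -20 0 0 -0.01 0.55; 155 -33 -20 0 0 -0.01 0.55; 190 -40 -20 0 0 -0.02 0.55; 225 -47 -20 0 0 -0.02 0.55"

```text
time: 11.35
tool_pos: [0.5135, -0.0357, 0.2649]
ee_rot: [-3.138, -0.001, 1.559]
wrist_force: [0.8, -0.4, -0.2]
width: 0.0424
```

Emit:
carry_out:
  deltas: "35 -7 0 0 0 0 0.55; 70 -14 0 0 0 0 0.55; 105 -22 0 0 0 0 0.55; 140 -29 0 0 0 0 0.55; 172 -36 0 0 0 0 0.55; 200 -42 0 0 0 0 0.55; 220 -46 0 0 0 0 0.55; 230 -48 0 0 0 0 0.55"

```text
time: 12.02
tool_pos: [0.4679, 0.1953, 0.2649]
ee_rot: [-3.138, 0.0, 1.562]
wrist_force: [0.2, 0.4, 0.4]
width: 0.0426
```

```bash
python3 d.py 463 261 250 90; cat > w5.py <<'E'
from h import *
np.set_printoptions(precision=4,suppress=True)
for c in ["wrist","top","scene"]:
    s=robot.snapshot(c); save(s,c+"5"); W=cloud(s)
    hsv=cv2.cvtColor(s["pixels"],cv2.COLOR_RGB2HSV)
    yel=(hsv[...,0]>18)&(hsv[...,0]<36)&(hsv[...,1]>110)
    m=yel&(abs(W[...,0]-.462)<.025)&(abs(W[...,1]-.262)<.035)&(W[...,2]>.125)&(W[...,2]<.15)
    P=W[m]
    if len(P)<10: print(c,len(P)); continue
    k=np.polyfit(P[:,1],P[:,0],1)
    print(c,len(P),P.mean(0),"xrange",np.percentile(P[:,0],[2,98]),"ztop",np.percentile(P[:,2],[50,97]),"yaw",-np.degrees(np.arctan(k[0])))
    m=yel&(abs(W[...,0]-.475)<.045)&(abs(W[...,1]-.262)<.08)&(W[...,2]>.12)&(W[...,2]<.15); print("  ext",W[m].min(0),W[m].max(0))
    for n in ["guard_handle","guard_hinge"]: print("  ",n,[(round(d["p"],2),toW(s,d["at"])[0]) for d in robot.place_of(s,n)])
E
python3 w5.py
```

```text
now [467.9 195.3 264.9] [-179.8    0.    89.5] t 12.02 F [0.2 0.4 0.4] w 0.0426
shift [65.7 -5.4 15. ] turn [-0.004  0.    -0.008]
wrist 1326 [0.4603 0.2631 0.1396] xrange [0.4545 0.4659] ztop [0.1399 0.1417] yaw 1.242426705449563
  ext [0.4537 0.2092 0.1328] [0.5111 0.3114 0.1429]
   guard_handle [(0.58, array([0.4611, 0.2593, 0.1386]))]
   guard_hinge [(0.96, array([0.6724, 0.2631, 0.1399]))]
top 1
scene 131 [0.4637 0.26   0.1375] xrange [0.4591 0.4681] ztop [0.1381 0.1415] yaw 0.556690449316162
  ext [0.4569 0.2044 0.1295] [0.5104 0.3076 0.1423]
   guard_handle [(0.82, array([0.46  , 0.2596, 0.1343]))]
   guard_hinge [(0.72, array([0.6684, 0.2644, 0.1364]))]
```

View pics/wrist5.png

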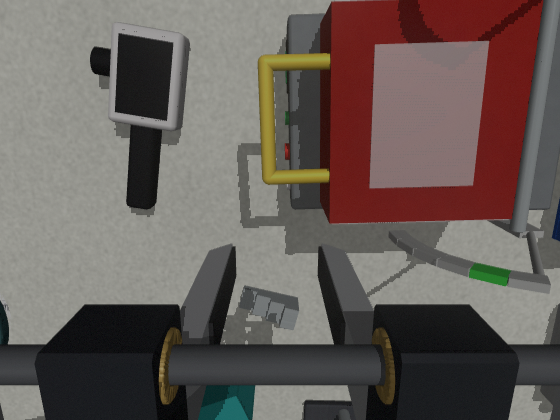

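The wrist view shows the handle bar at column 267, rows 62–180, with the guard shut. I'll move over it.

Emit:
carry_out:
  deltas: "15 -2 2 0 0 -0.01 0.55; 30 -3 8 0 0 -0.02 0.55; 44 -5 15 0 0 -0.027 0.55; 55 -6 25 0 0 -0.027 0.55; 62 -7 36 0 0 -0.027 0.55; 65 -7.5 46 0 0 -0.027 0.55; 65 -7.5 50 0 0 -0.027 0.55; 65 -7.5 50 0 0 -0.027 0.55"

```text
time: 13.03
tool_pos: [0.4625, 0.257, 0.2148]
ee_rot: [-3.138, 0.002, 1.585]
wrist_force: [0.2, -0.2, -0.4]
width: 0.0423
```

```bash
python3 d.py 461 260 116 91; sed -i 's/+"5"/+"6"/' w5.py; python3 w5.py
```

```text
now [462.5 257.  214.8] [-1.798e+02  1.000e-01  9.080e+01] t 13.03 F [ 0.2 -0.2 -0.4] w 0.0423
shift [ 3.2 -1.1 98.8] turn [-0.003  0.002 -0.003]
wrist 1534 [0.4601 0.2632 0.1397] xrange [0.4546 0.4657] ztop [0.1399 0.1416] yaw 1.0849377367106956
  ext [0.4537 0.2099 0.1329] [0.5092 0.3115 0.1433]
   guard_handle [(0.7, array([0.4631, 0.2604, 0.1347]))]
   guard_hinge []
top 93 [0.4603 0.25   0.1384] xrange [0.4551 0.4655] ztop [0.1383 0.1426] yaw -0.8264058389884636
  ext [0.455  0.2109 0.1314] [0.5098 0.2741 0.1452]
   guard_handle [(0.73, array([0.4602, 0.2611, 0.134 ]))]
   guard_hinge [(0.59, array([0.6698, 0.269 , 0.1421]))]
scene 132 [0.4638 0.2617 0.1374] xrange [0.4587 0.4678] ztop [0.1381 0.1418] yaw 0.10344694386921853
  ext [0.4571 0.2036 0.1295] [0.5116 0.3066 0.1431]
   guard_handle [(0.91, array([0.4591, 0.2605, 0.1344]))]
   guard_hinge [(0.89, array([0.6722, 0.2635, 0.1402]))]
```

View pics/wrist6.png

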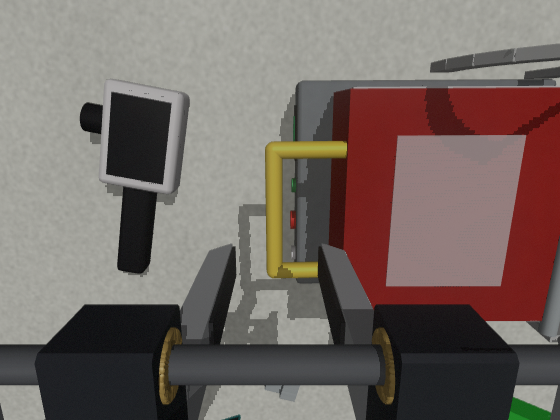

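Emit:
carry_out:
  deltas: "2 -1.5 8 0 0 -0.003 0.55; 3 -1.5 22 0 0 -0.003 0.55; 3 -1.5 40 0 0 -0.003 0.55; 3 -1.5 58 0 0 -0.003 0.55; 3 -1.5 75 0 0 -0.003 0.55; 3 -1.5 88 0 0 -0.003 0.55; 3 -1.5 96 0 0 -0.003 0.55; 3 -1.5 99 0 0 -0.003 0.55"

```text
time: 14.15
tool_pos: [0.4605, 0.2604, 0.1158]
ee_rot: [-3.138, 0.001, 1.589]
wrist_force: [-0.4, -0.4, 0.1]
width: 0.0424
```

```bash
python3 d.py 461 260 115 91; python3 - <<'E'
from h import *
s=robot.snapshot("scene");save(s,"s7")
cv2.imwrite("pics/s7.png",cv2.resize(cv2.cvtColor(s["pixels"][80:300,270:545],cv2.COLOR_RGB2BGR),(750,600)))
E
```

```text
now [460.5 260.4 115.8] [-1.798e+02  1.000e-01  9.100e+01] t 14.15 F [-0.4 -0.4  0.1] w 0.0424
shift [-0.4  0.5  0.8] turn [-0.003  0.001  0.001]
```

View pics/s7.png

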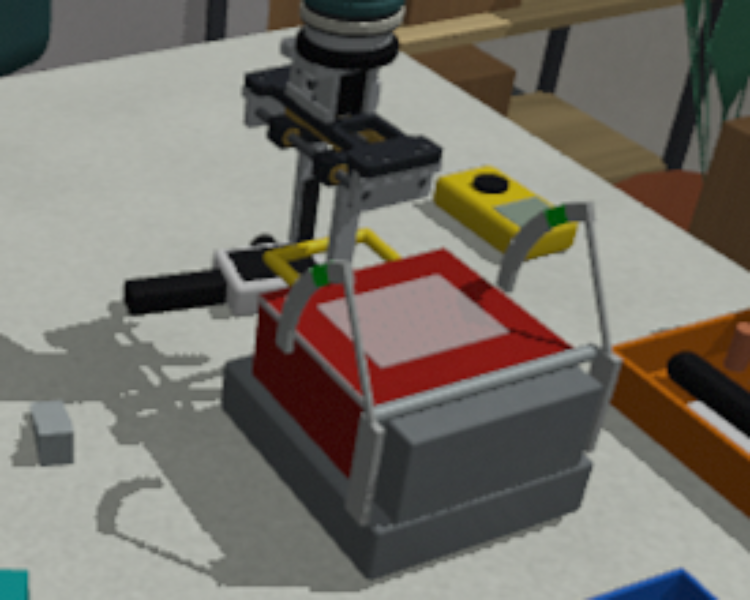

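The fingers straddle the bar at crop pixels (330,240), clear of the hood. I'll close the grip.

Emit:
carry_out:
  deltas: "0 0 0 0 0 0 0.7; 0 0 0 0 0 0 0.8; 0 0 0 0 0 0 0.9; 0 0 0 0 0 0 1; 0 0 0 0 0 0 1; 0 0 0 0 0 0 1; 0 0 0 0 0 0 1; 0 0 0 0 0 0 1"

```text
time: 14.87
tool_pos: [0.4601, 0.2609, 0.1187]
ee_rot: [-3.139, -0.0, 1.589]
wrist_force: [-5.1, -0.4, 4.1]
width: 0.0113
```

```bash
python3 d.py 461 260 115 91
```

```text
now [460.1 260.9 118.7] [-179.8   -0.    91.1] t 14.87 F [-5.1 -0.4  4.1] w 0.0113
shift [-1.   0.9  3.7] turn [-0.003 -0.     0.001]
```

Emit:
carry_out:
  deltas: "0 0 -4 0 0 0 1; 0 0.1 -9 0 0 0 1; 0 0.3 -18 0 0 0 1; 0 1 -27 0 0 0 1; 0 2.2 -36.6 0 0 0 1; 0 3.7 -45.7 0 0 0 1; 0 5.6 -54.6 0 0 0 1; 0 5.6 -54.6 0 0 0 1"

```text
time: 15.53
tool_pos: [0.4659, 0.261, 0.1751]
ee_rot: [-3.139, -0.0, 1.589]
wrist_force: [-8.3, -0.4, 0.7]
width: 0.0111
```

```bash
cat > g.py <<'E'
import sys
from h import *
np.set_printoptions(precision=4,suppress=True)
o=robot.get_obs(); p=np.array(o["tool_pos"]); Rc=R.from_euler('xyz',o["ee_rot"])
g=Rc.apply([0,0,-.019])+p; print("grasp",g,"rot",np.degrees(o["ee_rot"]).round(1),"F",o["wrist_force"].round(1),"T",o["wrist_torque"].round(2),"w",o["width"].round(4),o["time"])
print("angle from grasp",np.degrees(np.arctan2(g[2]-.14,.6705-g[0]))+1.64)
for c in sys.argv[2:]:
    s=robot.snapshot(c);save(s,c+sys.argv[1]);W=cloud(s)
    hsv=cv2.cvtColor(s["pixels"],cv2.COLOR_RGB2HSV)
    red=((hsv[...,0]<8)|(hsv[...,0]>172))&(hsv[...,1]>90)
    v=W-np.array([.6705,.263,.14]); d=np.hypot(v[...,0],v[...,2])
    m=red&(abs(v[...,1])<.085)&(v[...,0]<-.02)&(v[...,0]>-.2)&(v[...,2]>-.03)
    P=v[m]
    # top plate: RANSAC line through xz, keep highest-angle points
    a=np.degrees(np.arctan2(P[:,2],-P[:,0]))
    h,e=np.histogram(a,np.arange(-15,80,1)); i=h.argmax(); k=abs(a-e[i]-.5)<6
    Q=P[k]; Q=Q[np.hypot(Q[:,0],Q[:,2])>.06]
    c0=Q.mean(0);u,sv,vt=np.linalg.svd(Q-c0,full_matrices=False);n=vt[2]
    print(c,len(P),len(Q),"mode",e[i]+.5,"plane tilt",np.degrees(np.arctan2(abs(n[0]),abs(n[2]))),"rms",sv[2]/np.sqrt(max(len(Q),1)), "p95 ang",np.percentile(a,[50,90]))
    cr=s["pixels"][80:300,270:545] if c=="scene" else s["pixels"]
    cv2.imwrite("pics/g%s_%s.png"%(sys.argv[1],c),cv2.resize(cv2.cvtColor(cr,cv2.COLOR_RGB2BGR),(750,600)))
E
python3 g.py 8 scene
```

```text
Traceback (most recent call last):
  File "g.py", line 5, in <module>
    g=Rc.apply([0,0,-.019])+p; print("grasp",g,"rot",np.degrees(o["ee_rot"]).round(1),"F",o["wrist_force"].round(1),"T",o["wrist_torque"].round(2),"w",o["width"].round(4),o["time"])
                                                                                                                                                       ^^^^^^^^^^^^^^^^
AttributeError: 'float' object has no attribute 'round'
```

```bash
sed -i 's/o\["width"\].round(4)/o["width"]/' g.py; python3 g.py 8 scene
```

```text
grasp [0.4659 0.261  0.1941] rot [-179.8   -0.    91.1] F [-8.3 -0.4  0.7] T [-0.01  1.63 -0.06] w 0.01112474993541818 15.5333
angle from grasp 16.444144397635743
scene 2350 1345 mode 15.5 plane tilt 14.979044956693897 rms 0.0011768032221774276 p95 ang [15.3898 17.4994]
```

View pics/g8_scene.png

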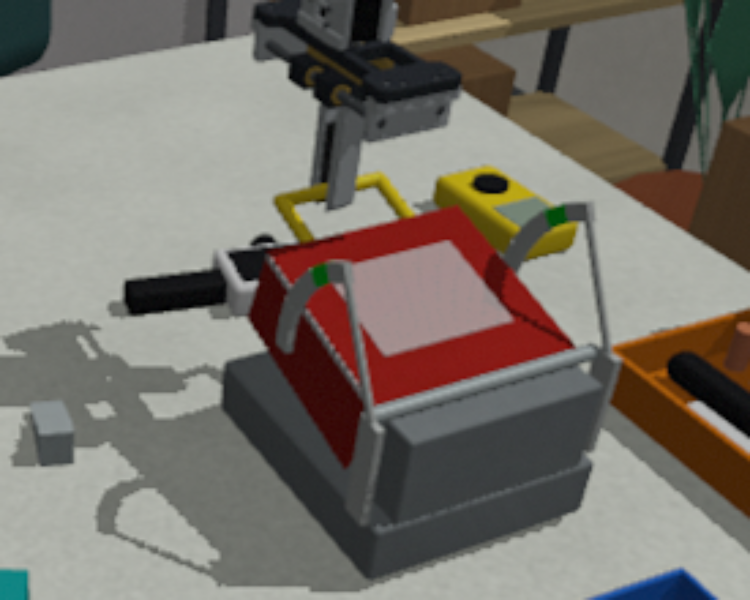

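Emit:
carry_out:
  deltas: "0 1.3 -8.8 0 0 0 1; 0 3.6 -17.6 0 0 0 1; 0 6.6 -26.2 0 0 0 1; 0 10 -34.7 0 0 0 1; 0 14 -43.1 0 0 0 1; 0 18 -51.2 0 0 0 1; 0 22.6 -59.2 0 0 0 1; 0 27.4 -66.9 0 0 0 1"

```text
time: 16.25
tool_pos: [0.4937, 0.2615, 0.242]
ee_rot: [-3.14, -0.001, 1.589]
wrist_force: [-7.6, 1.1, 1.9]
width: 0.0113
```

```bash
python3 g.py 9 scene
```

```text
grasp [0.4937 0.2615 0.261 ] rot [-179.9   -0.    91.1] F [-7.6  1.1  1.9] T [ 0.13  1.7  -0.04] w 0.011268693301846293 16.25
angle from grasp 36.03964584347941
scene 2870 1760 mode 34.5 plane tilt 34.37370699812716 rms 0.0013520338564580248 p95 ang [34.403  36.0024]
```

Emit:
carry_out:
  deltas: "0 4.8 -7.6 0 0 0 1; 0 10 -14.9 0 0 0 1; 0 15.6 -22 0 0 0 1; 0 21.8 -28.8 0 0 0 1; 0 28.2 -35.3 0 0 0 1; 0 32 -39 0 0 0 1; 0 35 -41.5 0 0 0 1; 0 35 -41.5 0 0 0 1"

```text
time: 16.97
tool_pos: [0.5296, 0.2623, 0.2857]
ee_rot: [3.139, -0.002, 1.589]
wrist_force: [-7.4, 0.7, 6.1]
width: 0.0111
```

```bash
python3 g.py 10 scene top wrist
```

```text
grasp [0.5295 0.2623 0.3047] rot [179.8  -0.1  91.1] F [-7.4  0.7  6.1] T [ 0.14  1.58 -0.03] w 0.011139083448804486 16.9667
angle from grasp 51.065388023614204
scene 3133 2115 mode 49.5 plane tilt 49.50123614079624 rms 0.001410471476608152 p95 ang [49.3068 50.726 ]
top 1758 674 mode 49.5 plane tilt 44.87246666727097 rms 0.004803709248321656 p95 ang [42.638  50.1353]
wrist 22401 12503 mode 49.5 plane tilt 45.072200055959755 rms 0.004311999150397224 p95 ang [47.4799 49.6946]
```

View pics/g10_scene.png

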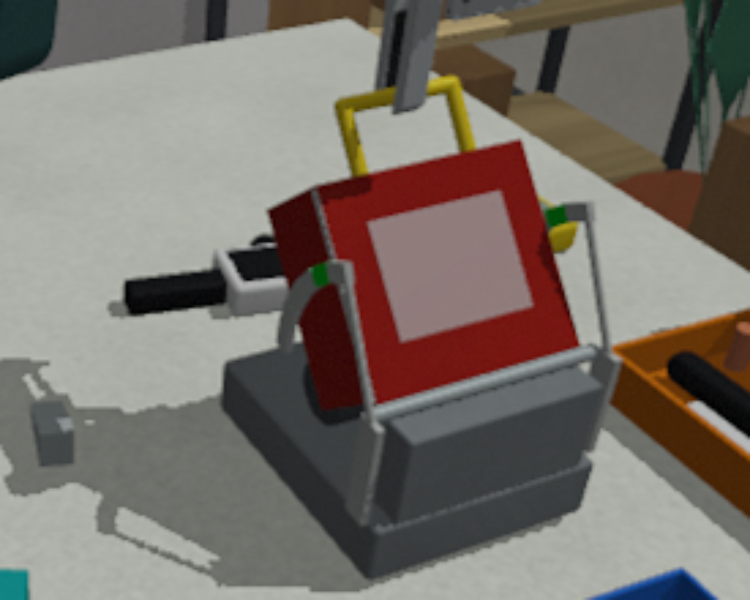

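View pics/g10_wrist.png

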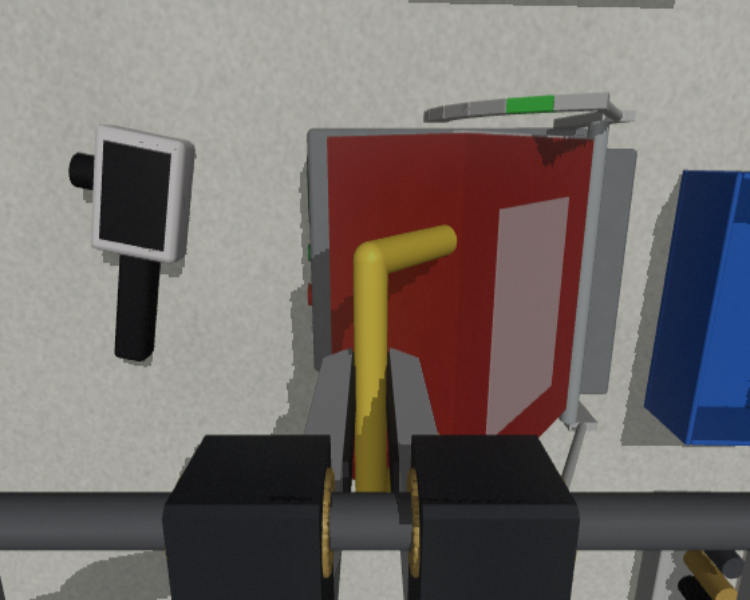

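The scene view shows the guard open, with its top edge in line with the green piece at crop pixels (320,275). All three depth views put the angle at about 49.5°. I'll hold still and do a last check.

Emit:
carry_out:
  deltas: "0 0 0 0 0 0 1; 0 0 0 0 0 0 1; 0 0 0 0 0 0 1; 0 0 0 0 0 0 1; 0 0 0 0 0 0 1; 0 0 0 0 0 0 1; 0 0 0 0 0 0 1; 0 0 0 0 0 0 1"

```text
time: 17.78
tool_pos: [0.5291, 0.2623, 0.2852]
ee_rot: [3.139, -0.002, 1.589]
wrist_force: [-7.2, 0.9, 5.4]
width: 0.0112
```

```bash
python3 g.py 11 scene; python3 - <<'E'
from h import *
np.set_printoptions(precision=4,suppress=True)
s=robot.snapshot("top");save(s,"top11")
s=robot.snapshot("scene");save(s,"scene11")
for n in ["sign_center","guard_handle","step_block","imager","driver"]:
    print(n,[(round(d["p"],2),toW(s,d["at"])[0]) for d in robot.place_of(s,n)])
E
```

```text
grasp [0.529  0.2622 0.3042] rot [179.9  -0.1  91.1] F [-7.2  0.9  5.4] T [0.12 1.51 0.01] w 0.011184258456123176 17.7833
angle from grasp 50.89088501908992
scene 3134 2112 mode 49.5 plane tilt 49.32066852396272 rms 0.0014299248870014679 p95 ang [49.1555 50.495 ]
sign_center [(0.97, array([ 0.3827, -0.0878,  0.0445])), (0.97, array([ 0.7032, -0.2859,  0.0433])), (0.75, array([ 0.5563, -0.2676,  0.1077])), (0.65, array([ 0.6996, -0.1106,  0.048 ])), (0.51, array([0.4511, 0.0281, 0.0003])), (0.49, array([ 0.3294,  0.3031, -0.0011]))]
guard_handle [(0.58, array([0.5287, 0.2614, 0.2977]))]
step_block [(0.83, array([0.4506, 0.0269, 0.0009])), (0.26, array([ 0.5787,  0.2642, -0.0007]))]
imager [(0.59, array([0.3294, 0.3026, 0.0008]))]
driver [(0.81, array([ 0.3318, -0.2957,  0.0011]))]
```

View pics/scene11.png

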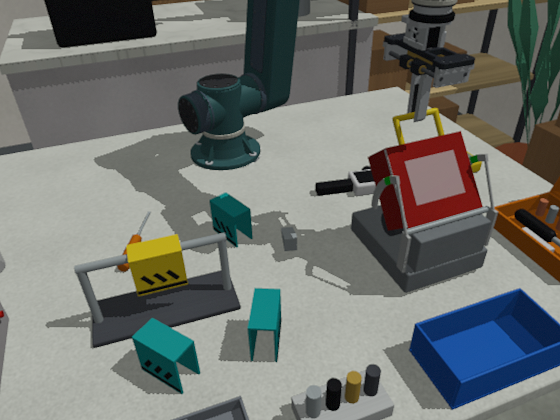

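```bash
python3 -c "
from bench import robot
print(robot.close_job())"
```

```text
the job is handed in; nothing more can be done
None
```

I hung the yellow sign over the rail's bar with the guard still shut. I then lifted the guard by its handle, and the arm was holding it still at about 50° when I handed the job in at around 18 s.

- **Sign:** it straddles the bar and hangs free. The last check put its centre at (0.556, -0.268, 0.108), about 32 mm below the bar's axis, where about 30 mm is expected.
- **Guard angle:** the readings disagree by about 1.5°. Fitting the hood's top in the scene camera gave 49.3–49.5°, the detected handle position gave about 49.7°, and the gripper position gave about 50.9°. In the picture the guard's top edge is level with the green mark. Plane fits from the top and wrist cameras gave about 45°; I discounted these because they appeared to mix in the guard's front wall.
- **Hold:** the angle stayed steady over one extra hold of about 0.7 s. The jaws read 11.2 mm on the 12 mm bar, and wrist force was about 9 N.
- **Bystanders:** the block, imager and screwdriver were detected within about 6 mm of their starting positions, close to measurement error. I never touched them.

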